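# Hold the cheese in the corner of the slicing board

### The arm

A 6-joint arm with a two-finger parallel gripper is mounted at the origin on a cart in front of the work surface, level with it; the furniture and walls round the work are solid. World frame = base frame: x ahead of the robot, y to its left, z up, the work surface at z = 0. Lengths are in m, angles in degrees, forces in N, time in s.
With the tool pointing down it reaches from about 0.25 to 0.85 m from the base axis. Payload 12.5 kg.
Tool frame: the origin (TCP) lies between the finger pads, 19 mm behind the fingertips; this is the grasp point; z points along the fingers, y is the line along which they close (so a half turn about z gives the same grasp; the last joint's range is limited). The gripper opens to 93 mm and grips with 3 to 60 N. Pads are 15 mm wide; open, the fingers measure 128 mm over their backs; the gripper's body (75 mm by 188 mm) begins 65 mm behind the grasp point.
Start: joints at [-72.685, 20.094, 94.641, -0, 65.266, -4.847], TCP at [0.207, -0.509, 0.237] pointing down, gripper open.
Joint ranges: [-157.81, 157.81], [-45, 120.19], [0.68, 151.7], [-89.99, 269.99], [4.06, 180], [-164.3, 164.3]. Speed limits (degrees/s): [127.2, 127.2, 159.86, 180, 180, 180].

### API

Orientations are given as a 3x3 rotation matrix whose columns are the frame's x, y, z axes.
In Python, from plant import robot, viewer, monitor gives the robot as it stands (robot), with the cameras (viewer) and the readings (monitor).
- The arm moves only by the tool step_hand, called after "Emit:" in YAML: its name, and indented under it one key for each argument. Schema: {"type":"object","properties":{"segments":{"type":"array","items":{"type":"number"},"minItems":5,"maxItems":25},"clamp_n":{"type":"number"},"only":{"type":"string"},"quiet":{"type":"boolean"},"lines":{"type":"string"}},"required":["segments"],"additionalProperties":false}. segments is one flat list of numbers that holds 1 to 5 rows one after another, with no inner brackets; each row has 5 numbers: dx, dy, dz in normalised numbers (1 is 0.5 m), then a turn about the tool's z in normalised numbers (1 is 360 degrees), then the finger opening in m; each row is the pose to reach, as a shift and turn from the pose commanded when the call began, along the tool's axes at that moment; what a row does not reach only later rows make up. A row lasts 1/8 s, in which the tool goes at most 0.0625 m and 10.7 degrees, less where a joint would pass 70% of its speed; a pose out of reach is approached as far as the arm can. The fingers move at their own pace and stop on an object; clamp_n is the grip in N (left out, the last holds). Time passes only in rows, so rows that do not move let the fingers close. The tool returns the time, the measured TCP pose, the force, the opening and the grip force at its end. only (a regular expression) keeps the lines of the reply that match it, lines (a string "A,B") keeps lines A to B, and quiet returns only ok. A shift or turn number past 1, either way, is cut back to 1. Input that does not fit is refused with a message, and nothing moves.
- monitor.get_obs(): the state, without advancing time (a new reading comes with each control period).
- viewer.grab_frame(name): name is "side" or "top" or "wrist"; returns a dict with "img" (480x640x3 uint8, blue, green, red), "intrinsics" (3x3 intrinsics, pixels), "rvec" (rotation vector, rad) and "tvec" (3), from world to camera coordinates, as OpenCV has them. Camera axes: x right, y down, z forward; pixel columns grow to the right and rows downward; lengths in m; the calibration is good to about 2 mm. A picture is of the moment at which its call begins. There is no depth.
- robot.finish_job(): hands the job in; it is judged then, once.
The state is a dict: "t": time; "qpos": joint angles; "dq": joint speeds; "effort": joint torques, N m; "tool_pos": TCP position; "tool_rot": TCP orientation; "contact_force": force on the tool from outside, world axes, zero at the start; "torque": the same for the moment, N m; "opening": finger opening in m; "finger_force": force on a finger pad.
Only numpy, scipy, OpenCV 4.12 (cv2) and the standard library are available. Lean on these libraries where they do the work, as an engineer would, in place of code of your own. Each camera call takes 0.05 s, during which the arm holds its last target. There are 200 camera calls.

### The job

Get the cheese ready for me to halve on the slicing board: hang the loose steel end stop over the wooden fence in the middle one of its three notches, with its long plate on the near side of the fence, push it fully down and let go of it. Then set the cheese flat on the board, push it into the corner between the fence and the stop so that it lies flush and tight against both, gripping it on the side of the knife slot away from the stop with your fingers clear of the slot. Finish while still holding it pressed there for the knife, and leave the two wine goblets standing where they are.

Things in the scene. Friction and masses are not known exactly. Their poses are not given: they have to be found in the camera images.
- slicing_board: wooden board, 210 x 300 x 22 mm, fixed to the worktop. Origin at the centre of its underside, x towards its fence (away from the robot), y along the fence (to the robot's left), z up. A dark line across it marks the knife slot. The cheese's sliding friction on board and fence is about 0.6 of the load between them, so part of a push goes into it.
- fence: wooden fence fixed along the board's far edge, 16 mm thick (x 0 to 16), 30 mm high, y -125 to +165 mm. Origin: its front face, at the knife slot, on the board's top; axes as the board's. Knife slot: a 4 mm gap through it at y = 0. Three notches in its top at y = 45, 75, 105 mm: 14 mm wide, 16 mm deep, mouths with 4 mm chamfers. Each is open to front and back.
- middle_notch (a point): centre of the floor of the fence's middle notch: x = 8, y = 75, z = 14 mm in the fence's frame. Axes as the fence's. A stop hung here stands a sideways push of 20 N from the cheese; 5 to 10 N on fence and stop is plenty, and much more on the stop alone can swing the cheese off the fence.
- end_stop: loose steel saddle stop, about 180 g, standing upright on the worktop left of the board. Origin at underside level, below the middle of its bridge; z up. Stop plate: x -70 to -14, y -5 to 5, z 0 to 55 mm. Hung in the middle notch its axes agree with the fence's, its origin is at x 8, y 75, z 1.5 mm in the fence's frame and the plate's cheese face at y 70; it has 2 mm play each way.
- stop_grip (a point): where to grip the end stop's plate from above, across its 10 mm thickness (its y): on the black band, x = -45, z = 45 mm in the stop's frame. Axes as the stop's.
- stop_bridge (a point): underside of the end stop's bridge (x 0, y 0, z 12.5 mm in the stop's frame); the bridge is 10 mm thick in y and drops into a notch. In front a flange (y 3 to 37 mm), behind a leg (y -22 to 22 mm) reach 12.5 mm farther down, with flared lips; the 20 mm space between them straddles the fence: lift the stop's origin 35 mm over the board to cross it.
- cheese: firm yellow cheese with brown rind on top, 52 (x) x 140 (y) x 60 (z) mm, about 420 g; origin at the centre of its underside. Starts on the board, up to 0.35 rad askew. Grip it across its 52 mm width from above, fingertips above the 30 mm fence so that the far finger passes over it. Home, its origin is near x -26, y 0 to 3, z 0 mm in the fence's frame, axes parallel to it.
- goblet_a: green frosted wine goblet, 90 mm wide, 176 mm high, standing behind the board; bystander. Origin at the centre of its foot.
- goblet_b: a second goblet like it, to its right.

How it is judged:
By the outcome, as a careful person would: the job done as asked, in the order asked, and still so for the second after the job is handed in, while the arm keeps its last pose, push and grip.
It also fails if it takes over 72 s, if anything falls off the work surface, if the arm or the gripper's body presses on something with over 40 N, if the wrist force passes 120 N, or if a joint passes its speed limit or range.

## Working session

There is one attempt and no reset: what is moved stays moved. The work goes in short steps, Python scripts to look and compute and a tool call to move; the robot and the scene stay as the last step left them, time stands still between calls to the robot, and variables do not carry over. Pictures are saved under pics/ and viewed, at most 10 in all, crops included, and the job is handed in when it is done.

```bash
ls; mkdir -p pics; python3 - <<'E'
from plant import robot, viewer, monitor
import cv2,numpy as np
o=monitor.get_obs();print(o['t'],o['tool_pos'],o['tool_rot'],o['opening'],o['contact_force'])
for n in('side','top'):
    f=viewer.grab_frame(n);cv2.imwrite(f'pics/{n}0.png',f['img'])
    R=cv2.Rodrigues(f['rvec'])[0];print(n,f['intrinsics'].tolist(),(-R.T@f['tvec'].ravel()).round(3),R.round(3).tolist())
E
```

```text
pics
plant.py
0.0 [ 0.20741253 -0.50906128  0.2369257 ] [[ 9.26117193e-01  3.77235767e-01 -3.48925459e-04]
 [ 3.77235921e-01 -9.26116602e-01  1.04849010e-03]
 [ 7.23823061e-05 -1.10265192e-03 -9.99999389e-01]] 0.09280686444284256 [-0.63966596  0.1346192   0.36571126]
side [[605.349545068772, 0.0, 336.3019528056563], [0.0, 605.349545068772, 236.06777039409545], [0.0, 0.0, 1.0]] [0.645 1.167 0.677] [[-0.999, 0.029, -0.024], [0.036, 0.527, -0.849], [-0.012, -0.849, -0.528]]
top [[463.9260314251806, 0.0, 307.5710636504315], [0.0, 463.9260314251806, 240.15317748868088], [0.0, 0.0, 1.0]] [0.547 0.189 1.024] [[-0.004, -1.0, -0.005], [-0.995, 0.004, -0.103], [0.103, 0.005, -0.995]]
```

View pics/side0.png

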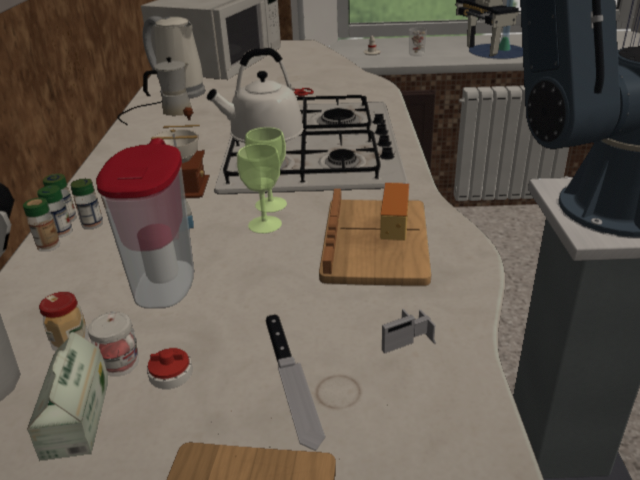

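View pics/top0.png

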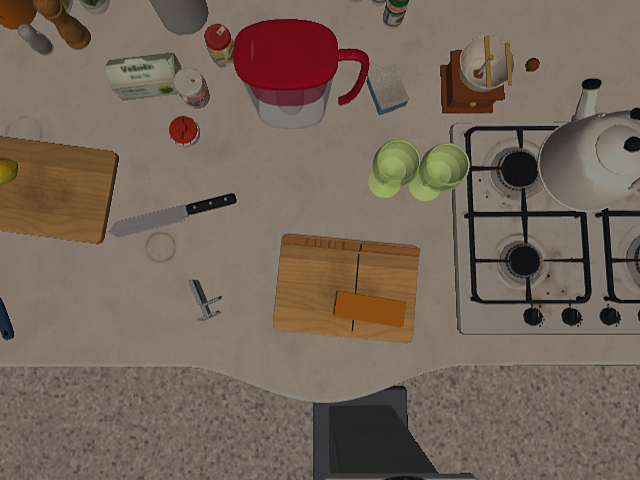

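The side view shows the stop at about (405,330), plate with its black band to the left (far side), and the saddle at the right. The board is at (375,240), the cheese at (395,210) and the goblets at (260,180). In the top view the board spans (275–420, 235–342), the cheese is at (370,309) and the stop at (205,298). I'll enlarge both for the corners.

```bash
cat > h.py <<'E'
import cv2,numpy as np
def cam(f):
    R=cv2.Rodrigues(np.array(f['rvec'],float))[0];t=np.array(f['tvec'],float).ravel();return f['intrinsics'],R,t
def ray(f,px,z):
    K,R,t=cam(f);px=np.atleast_2d(np.array(px,float));d=(np.linalg.inv(K)@np.c_[px,np.ones(len(px))].T).T@R
    c=-R.T@t;return c+d*((z-c[2])/d[:,2])[:,None]
def proj(f,P):
    return cv2.projectPoints(np.atleast_2d(np.array(P,float)),np.array(f['rvec'],float),np.array(f['tvec'],float),np.array(f['intrinsics']),None)[0][:,0]
E
python3 - <<'E'
import cv2,numpy as np
from plant import robot, viewer, monitor
from h import *
f=viewer.grab_frame('top');im=f['img']
a=cv2.resize(im[270:330,180:235],None,fx=7,fy=7,interpolation=cv2.INTER_CUBIC)
b=cv2.resize(im[225:350,265:430],None,fx=2.4,fy=2.4,interpolation=cv2.INTER_CUBIC)
g=viewer.grab_frame('side')['img'];c=cv2.resize(g[300:360,370:445],None,fx=5,fy=5,interpolation=cv2.INTER_CUBIC)
H=np.zeros((600,790,3),np.uint8);H[:a.shape[0],:a.shape[1]]=a;H[:b.shape[0],390:390+b.shape[1]]=b;H[300:300+c.shape[0],400:400+c.shape[1]]=c
cv2.imwrite('pics/z.png',H)
hsv=cv2.cvtColor(im,cv2.COLOR_BGR2HSV)
for p in[(300,320),(300,270),(370,309),(205,298),(230,300),(320,240)]:print(p,hsv[p[1],p[0]])
# cheese top rind z=.082 ; 
m=((hsv[...,1]>200)&(hsv[...,2]>120)&(hsv[...,0]<20)).astype(np.uint8);m[:, :300]=0;m[:280]=0;m[345:]=0;m[:,420:]=0
c=max(cv2.findContours(m,0,2)[0],key=cv2.contourArea);r=cv2.minAreaRect(c);q=cv2.boxPoints(r);w=ray(f,q,.082)
print('cheese',q.round(1).tolist(),w.round(3).tolist(),w.mean(0),np.linalg.norm(np.diff(w,axis=0),axis=1))
m=((hsv[...,1]>85)).astype(np.uint8);m[:, :260]=0;m[:225]=0;m[350:]=0;m[:,430:]=0
c=max(cv2.findContours(m,0,2)[0],key=cv2.contourArea);q=cv2.approxPolyDP(c,6,True)[:,0];print('board',q.tolist(),ray(f,q,.022).round(3).tolist(),cv2.minAreaRect(c))
E
```

```text
(300, 320) [ 16 149 135]
(300, 270) [ 16 150 136]
(370, 309) [ 15 225 135]
(205, 298) [ 0  6 40]
(230, 300) [ 14  43 135]
(320, 240) [ 13 175  99]
cheese [[333.6000061035156, 316.1000061035156], [337.3999938964844, 291.29998779296875], [406.0, 301.8999938964844], [402.1000061035156, 326.79998779296875]] [[0.491, 0.142, 0.082], [0.541, 0.134, 0.082], [0.519, -0.004, 0.082], [0.469, 0.005, 0.082]] [0.50494899 0.06913624 0.082     ] [0.05025762 0.13933176 0.05011451]
board [[283, 235], [276, 329], [411, 340], [419, 248]] [[0.662, 0.247, 0.022], [0.461, 0.262, 0.022], [0.437, -0.025, 0.022], [0.633, -0.047, 0.022]] ((346.43597412109375, 287.9224853515625), (140.3174591064453, 97.89038848876953), 5.440332412719727)
```

View pics/z.png

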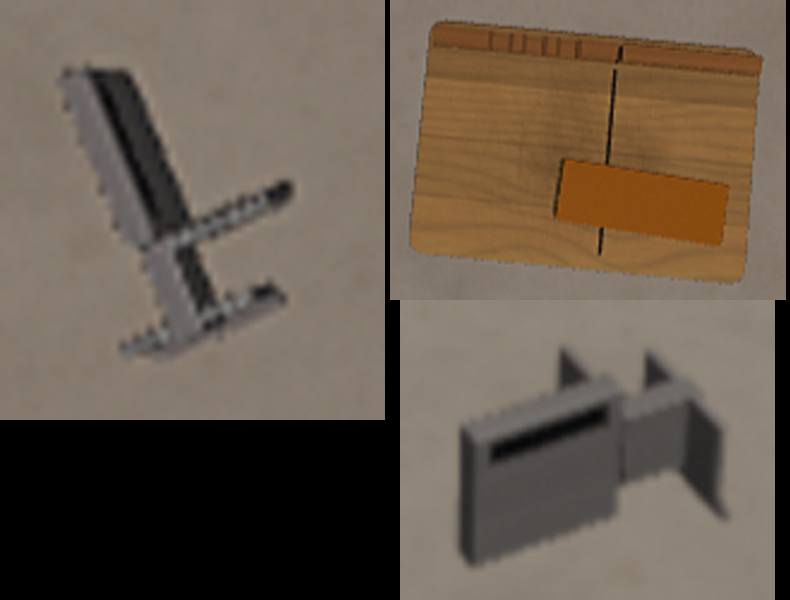

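The crop shows the stop's plate top strip from crop (80,72) to (150,245), with the flange and leg on its right, lower end. The board slot runs from crop (613,72) to (600,253), and the three notches are left of it on the fence. Now I'll turn these into metric positions.

```bash
python3 - <<'E'
import cv2,numpy as np
from plant import robot, viewer, monitor
from h import *
f=viewer.grab_frame('top');im=f['img'];s=viewer.grab_frame('side')
hsv=cv2.cvtColor(im,cv2.COLOR_BGR2HSV)
# stop
P=ray(f,np.array([[80,72],[150,245]])/7+[179.93-0+0.0,269.93],.055);d=P[1]-P[0];print('stop plate',P.round(4).tolist(),np.linalg.norm(d))
u=d/np.linalg.norm(d);print('stop yaw',np.degrees(np.arctan2(u[1],u[0])),'origin',P[0]+.070*u,P[1]+.014*u,'grip',P[0]+.025*u)
# slot line
sl=ray(f,[[ (613-390)/2.4+265,72/2.4+225],[(600-390)/2.4+265,253/2.4+225]],.022);d=sl[0]-sl[1];print('slot',sl.round(4).tolist(),np.degrees(np.arctan2(d[1],d[0])))
# board edges: fit lines
m=((hsv[...,1]>85)).astype(np.uint8);m[:, :260]=0;m[:225]=0;m[350:]=0;m[:,430:]=0
def fit(pts,z):
    w=ray(f,pts,z);v=cv2.fitLine(w[:,:2].astype(np.float32),cv2.DIST_HUBER,0,.01,.01).ravel();return v
bot=[[x,np.max(np.where(m[:,x])[0])+.5] for x in range(290,400,2)]
top=[[x,np.min(np.where(m[:,x])[0])-.5] for x in range(295,408,2)]
lef=[[np.min(np.where(m[y])[0])-.5,y] for y in range(255,318,2)]
rig=[[np.max(np.where(m[y])[0])+.5,y] for y in range(262,328,2)]
for n,p,z in(('near',bot,.022),('fencetop far',top,.052),('left',lef,.022),('right',rig,.022)):
    v=fit(p,z);print(n,v.round(4),np.degrees(np.arctan2(v[1],v[0])))
# goblets
for n,g in(('top',f),('side',s)):
    h=cv2.cvtColor(g['img'],cv2.COLOR_BGR2HSV);mm=((h[...,0]>28)&(h[...,0]<48)&(h[...,1]>60)).astype(np.uint8)
    if n=='top':mm[:120]=0;mm[215:]=0;mm[:,:350]=0;mm[:,480:]=0
    for c in cv2.findContours(mm,0,2)[0]:
        if cv2.contourArea(c)>200:print(n,cv2.boundingRect(c))
print('rim',ray(f,[[397,161],[444,164]],.176).round(3).tolist(),'foot',ray(s,[[264,224],[270,203]],0).round(3).tolist())
E
```

```text
stop plate [[0.5643, 0.4361, 0.055], [0.5132, 0.4142, 0.055]] 0.055608117539786964
stop yaw -156.81560755499373 origin [0.49999851 0.40857194 0.055     ] [0.50035874 0.40872622 0.055     ] grip [0.54136443 0.42628806 0.055     ]
slot [[0.618, 0.085, 0.022], [0.4573, 0.0989, 0.022]] -4.937203058240843
near [0.1009 0.9949 0.4435 0.1108] 84.21057
fencetop far [0.0988 0.9951 0.6493 0.1023] 84.33072
left [ 0.9951 -0.0989  0.5666  0.2597] -5.6734757
right [ 0.9953 -0.0972  0.5408 -0.0377] -5.579583
top (368, 139, 102, 62)
side (236, 127, 51, 106)
side (349, 0, 119, 22)
rim [[0.783, 0.025, 0.176], [0.777, -0.062, 0.176]] foot [[0.786, 0.018, 0.0], [0.779, -0.078, 0.0]]
```

```bash
python3 - <<'E'
import cv2,numpy as np
from plant import robot, viewer, monitor
from h import *
f=viewer.grab_frame('top');g=cv2.cvtColor(f['img'],cv2.COLOR_BGR2GRAY)
a=np.radians(-5.65);xd=np.array([np.cos(a),np.sin(a)]);yd=np.array([-xd[1],xd[0]])
def samp(X,Y,z):
    XY=X[...,None]*xd+Y[...,None]*yd;p=proj(f,np.c_[XY.reshape(-1,2),np.full(X.size,z)]).astype(np.float32)
    return cv2.remap(f['img'],p[:,0].reshape(X.shape),p[:,1].reshape(X.shape),cv2.INTER_LINEAR).astype(float)
# x profile averaged along fence y (plain parts) at z .052
xs=np.arange(.595,.665,.002);ys=np.r_[np.arange(.04,.13,.003)]
X,Y=np.meshgrid(xs,ys);I=samp(X,Y,.052).mean(0);print('x profile (z.052)');print([(round(x,3),*i.round(0).astype(int)) for x,i in zip(xs,I)])
print('far xd',np.dot([.6493,.1023],xd),'near',np.dot([.4435,.1108],xd))
ys=np.arange(.13,.27,.002);xs=np.arange(.630,.642,.002);X,Y=np.meshgrid(xs,ys);I=samp(X,Y,.052).mean(1)[:,1];print('y profile');print([(round((y-.1445)*1e3),int(i)) for y,i in zip(ys,I)])
E
```

```text
x profile (z.052)
[(np.float64(0.595), np.int64(53), np.int64(91), np.int64(126)), (np.float64(0.597), np.int64(53), np.int64(90), np.int64(125)), (np.float64(0.599), np.int64(52), np.int64(89), np.int64(123)), (np.float64(0.601), np.int64(51), np.int64(88), np.int64(121)), (np.float64(0.603), np.int64(50), np.int64(85), np.int64(117)), (np.float64(0.605), np.int64(50), np.int64(85), np.int64(118)), (np.float64(0.607), np.int64(51), np.int64(88), np.int64(122)), (np.float64(0.609), np.int64(54), np.int64(92), np.int64(126)), (np.float64(0.611), np.int64(53), np.int64(91), np.int64(126)), (np.float64(0.613), np.int64(42), np.int64(74), np.int64(109)), (np.float64(0.615), np.int64(36), np.int64(66), np.int64(102)), (np.float64(0.617), np.int64(38), np.int64(71), np.int64(112)), (np.float64(0.619), np.int64(41), np.int64(77), np.int64(122)), (np.float64(0.621), np.int64(41), np.int64(78), np.int64(124)), (np.float64(0.623), np.int64(40), np.int64(76), np.int64(120)), (np.float64(0.625), np.int64(39), np.int64(74), np.int64(117)), (np.float64(0.627), np.int64(38), np.int64(73), np.int64(
[... 1324 characters left out ...]
 (-12, 90), (-10, 92), (-8, 94), (-6, 91), (-4, 93), (-2, 91), (0, 94), (2, 97), (4, 95), (6, 95), (8, 94), (10, 94), (12, 96), (14, 96), (16, 95), (18, 96), (20, 96), (22, 93), (24, 95), (26, 95), (28, 93), (30, 94), (32, 93), (34, 94), (36, 93), (38, 94), (40, 97), (42, 96), (44, 96), (46, 99), (48, 98), (50, 97), (52, 98), (54, 95), (56, 96), (58, 98), (60, 98), (62, 98), (64, 97), (66, 92), (68, 94), (70, 97), (72, 97), (74, 98), (76, 97), (78, 97), (80, 99), (82, 98), (84, 95), (86, 94), (88, 94), (90, 97), (92, 98), (94, 94), (96, 96), (98, 95), (100, 97), (102, 98), (104, 97), (106, 97), (108, 99), (110, 96), (112, 96), (114, 95), (116, 94), (118, 95), (120, 95), (122, 95), (124, 97)]
```

```bash
python3 - <<'E'
import cv2,numpy as np
from plant import robot, viewer, monitor
from h import *
f=viewer.grab_frame('top')
a=np.radians(-5.65);xd=np.array([np.cos(a),np.sin(a)]);yd=np.array([-xd[1],xd[0]])
ys=np.arange(.10,.27,.002)
for xs in(np.arange(.617,.622,.002),np.arange(.623,.629,.002)):
    X,Y=np.meshgrid(xs,ys);XY=X[...,None]*xd+Y[...,None]*yd;p=proj(f,np.c_[XY.reshape(-1,2),np.full(X.size,.052)]).astype(np.float32)
    I=cv2.remap(f['img'],p[:,0].reshape(X.shape),p[:,1].reshape(X.shape),cv2.INTER_LINEAR).astype(float).mean((1,2))
    print(' '.join(f'{round((y-.1445)*1e3)}:{int(i)}' for y,i in zip(ys,I)))
F=.615*xd+.1445*yd;print('fence origin',F,'notch',F+.008*xd+.075*yd,'stop grip goal',F+(.008-.045)*xd+.075*yd)
C=np.array([.505,.0691]);print('cheese in fence',(C-F)@xd,(C-F)@yd)
o=monitor.get_obs();R=o['tool_rot'];print((R.T@(np.array([.5414,.4263,.2])-o['tool_pos'])).round(4),o['t'], o['tool_pos'],np.degrees(np.arctan2(R[1,0],R[0,0])),o['qpos'])
E
```

```text
-44:78 -42:78 -40:77 -38:77 -36:77 -34:77 -32:77 -30:77 -28:77 -26:78 -24:79 -22:77 -20:77 -18:77 -16:77 -14:77 -12:77 -10:76 -8:76 -6:79 -4:82 -2:58 0:29 2:42 4:70 6:78 8:75 10:74 12:74 14:74 16:75 18:74 20:74 22:74 24:73 26:75 28:74 30:74 32:74 34:70 36:61 38:53 40:62 42:78 44:76 46:76 48:76 50:77 52:75 54:62 56:64 58:78 60:77 62:77 64:71 66:61 68:58 70:71 72:77 74:76 76:75 78:75 80:75 82:72 84:63 86:63 88:76 90:77 92:77 94:72 96:58 98:61 100:74 102:76 104:74 106:75 108:76 110:75 112:69 114:62 116:66 118:74 120:76 122:76 124:76
-44:74 -42:74 -40:73 -38:75 -36:75 -34:75 -32:76 -30:75 -28:76 -26:74 -24:74 -22:74 -20:74 -18:74 -16:74 -14:75 -12:75 -10:75 -8:76 -6:76 -4:78 -2:64 0:29 2:50 4:79 6:76 8:76 10:75 12:75 14:75 16:75 18:75 20:76 22:75 24:75 26:75 28:76 30:76 32:76 34:72 36:59 38:58 40:61 42:77 44:75 46:75 48:75 50:75 52:73 54:63 56:65 58:75 60:78 62:77 64:71 66:61 68:59 70:67 72:77 74:75 76:75 78:75 80:75 82:73 84:62 86:64 88:76 90:77 92:77 94:70 96:60 98:63 100:73 102:76 104:74 106:74 108:75 110:75 112:71 114:61 116:63 118:76 120:75 122:75 124:74
fence origin [0.62623847 0.08325041] notch [0.64158346 0.15709844] stop grip goal [0.59680207 0.16152875]
cheese in fence -0.11925634786452098 -0.026017759274323028
[ 0.6622 -0.7405  0.0375] 0.4 [ 0.20747837 -0.50929688  0.23732708] 22.16223942526208 [-7.26858194e+01  2.01001820e+01  9.46476147e+01  1.09728156e-03
  6.52641259e+01 -4.84851827e+00]
```

Just send 3-4 calls.

The rows are not in the units I measure in: shifts go in shares of 0.5 m and turns go in shares of 360 degrees. I convert before sending: -0.224 m is -0.448, 0.2 m is 0.4.

Emit:
step_hand:
  segments: [0.4, -0.448, 0, 0, 0.09, 0.4, -0.448, 0, 0, 0.09, 0.4, -0.448, 0, 0, 0.09, 0.4, -0.448, 0, 0, 0.09, 0.4, -0.448, 0, 0, 0.09]

```text
t: 1.02
tool_pos: [0.3085, -0.2245, 0.2376]
tool_rot: [[0.926, 0.377, 0.001], [0.377, -0.926, -0.0], [0.0, 0.001, -1.0]]
contact_force: [0.6, 0.0, 0.1]
opening: 0.0902
finger_force: 0.0
```

Emit:
step_hand:
  segments: [0.4, -0.448, 0, 0, 0.09, 0.4, -0.448, 0, 0, 0.09, 0.4, -0.448, 0, 0, 0.09, 0.4, -0.448, 0, 0, 0.09, 0.4, -0.448, 0, 0, 0.09]

```text
t: 1.65
tool_pos: [0.4093, 0.0588, 0.2377]
tool_rot: [[0.926, 0.378, 0.001], [0.378, -0.926, 0.0], [0.001, 0.0, -1.0]]
contact_force: [0.8, -0.8, 0.2]
opening: 0.0902
finger_force: 0.0
```

Emit:
step_hand:
  segments: [0.4, -0.448, 0, 0, 0.09, 0.4, -0.448, 0, 0, 0.09, 0.4, -0.448, 0, 0, 0.09, 0.4, -0.448, 0, 0, 0.09, 0.4, -0.448, 0, 0, 0.09]

```text
t: 2.28
tool_pos: [0.51, 0.3417, 0.2373]
tool_rot: [[0.926, 0.378, 0.0], [0.378, -0.926, 0.0], [0.0, -0.0, -1.0]]
contact_force: [0.4, -1.4, 0.6]
opening: 0.09
finger_force: 0.0
```

```bash
cat >> h.py <<'E'
from plant import robot, viewer, monitor
A=np.radians(-5.65);XD=np.array([np.cos(A),np.sin(A),0]);YD=np.array([-XD[1],XD[0],0]);F=np.array([*(.615*XD+.145*YD)[:2],.022])
def go(p,yaw):
    o=monitor.get_obs();R=o['tool_rot'];y=np.degrees(np.arctan2(R[1,0],R[0,0]));e=(yaw-y+180)%360-180
    print('t',o['t'],'shift',(R.T@(np.array(p)-o['tool_pos'])).round(4),'turn',round(-e,2),'fence frame',[round(float(v)*1e3,1) for v in ((o['tool_pos']-F)@XD,(o['tool_pos']-F)@YD,o['tool_pos'][2]-.022)],'yaw',round(y,2),'op',o['opening'],'f',o['contact_force'].round(1),'tq',o['torque'].round(2),'ff',o['finger_force'])
E
python3 -c "
from h import *
go([.5414,.4263,.2],23.2)"
```

```text
t 2.275 shift [ 0.0611 -0.0664  0.0373] turn -0.99 fence frame [-141.1, 245.3, 215.3] yaw 22.21 op 0.08997856478639252 f [ 0.4 -1.4  0.6] tq [-0.04  0.06  0.  ] ff 0.0
```

Scaled: 0.08 m is 0.16, -0.066 m is -0.132, -1 degrees is -0.0028.

Emit:
step_hand:
  segments: [0.122, -0.132, 0.06, -0.0028, 0.06, 0.122, -0.132, 0.16, -0.0028, 0.06, 0.122, -0.132, 0.16, -0.0028, 0.06]

```text
t: 2.65
tool_pos: [0.5395, 0.4237, 0.1525]
tool_rot: [[0.919, 0.395, -0.006], [0.395, -0.919, -0.004], [-0.007, 0.001, -1.0]]
contact_force: [-0.3, -0.5, 0.0]
opening: 0.0646
finger_force: 0.0
```

```bash
python3 - <<'E'
from h import *
for n in('wrist',):
    f=viewer.grab_frame(n);cv2.imwrite('pics/w1.png',f['img']);
go([.5414,.4263,.045],23.2)
import h
# predicted stop corners on plate top in wrist
u=np.array([np.cos(np.radians(-156.8)),np.sin(np.radians(-156.8)),0]);v=np.array([-u[1],u[0],0]);O=np.array([.5002,.4086,0])
print(proj(f,[O+x*u+y*v+np.array([0,0,.055]) for x,y in((-.07,-.005),(-.07,.005),(-.014,.005),(-.014,-.005))]).round(0).tolist())
E
```

```text
t 2.7 shift [ 0.0025 -0.0023  0.1099] turn 0.01 fence frame [-118.9, 329.6, 132.9] yaw 23.21 op 0.0621762033530592 f [-0.2 -0.1  0.2] tq [-0.03 -0.01  0.01] ff 0.0
[[312.0, 214.0], [326.0, 214.0], [326.0, 284.0], [313.0, 284.0]]
```

View pics/w1.png

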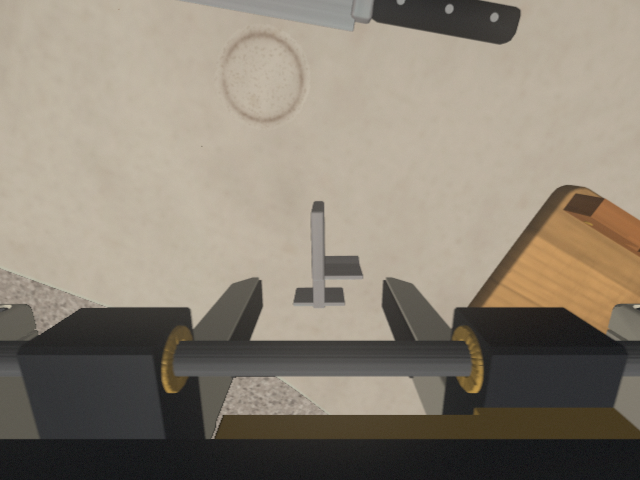

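The wrist view shows the plate's top strip at columns 312–324, with its far end at about (318,203) and its flange at about (345,265). That is centred sideways but about 10 px beyond my prediction, so I'll remeasure at rest across two views.

```bash
python3 - <<'E'
from h import *
f=viewer.grab_frame('wrist');K,R,t=cam(f);print('cam',(-R.T@t).round(4),R[2].round(3),monitor.get_obs()['tool_pos'])
for z in(.055,):
    print(ray(f,[[318,203],[318,258],[319,300]],z).round(4).tolist())
hs=cv2.cvtColor(f['img'],cv2.COLOR_BGR2HSV);m=((hs[...,1]<22)&(hs[...,2]<190)).astype(np.uint8)
print([(y,np.where(m[y,280:380])[0][[0,-1]]+280 if m[y,280:380].any() else None) for y in range(196,312,6)])
s=viewer.grab_frame('side');u=np.array([np.cos(np.radians(-156.8)),np.sin(np.radians(-156.8)),0]);v=np.array([-u[1],u[0],0]);O=np.array([.5002,.4086,0])
print('side pred',proj(s,[O+x*u-.005*v+np.array([0,0,z]) for x,z in((-.07,0),(-.07,.055),(-.014,.055),(-.014,0.))]).round(1).tolist())
E
```

```text
cam [0.6076 0.4523 0.3006] [-0.247 -0.108 -0.963] [0.54116896 0.42324926 0.15740369]
[[0.5723, 0.4398, 0.055], [0.5326, 0.4229, 0.055], [0.5001, 0.4082, 0.055]]
[(196, None), (202, None), (208, array([313, 313])), (214, array([311, 322])), (220, array([311, 322])), (226, array([311, 322])), (232, array([311, 322])), (238, array([311, 322])), (244, array([312, 322])), (250, array([312, 323])), (256, array([312, 323])), (262, array([312, 355])), (268, array([312, 356])), (274, array([312, 359])), (280, array([313, 323])), (286, array([313, 323])), (292, array([311, 338])), (298, array([297, 339])), (304, array([293, 343])), (310, None)]
side pred [[384.1, 353.2], [384.7, 326.9], [415.6, 316.7], [414.1, 342.7]]
```

The top band (203–212) is the plate's end face, so the prediction agrees in all three views. Descending to grip.

```bash
python3 -c "
from h import *
go([.5414,.4263,.045],23.2)"
```

```text
t 2.8 shift [ 0.0008 -0.003   0.114 ] turn -0.06 fence frame [-117.6, 329.5, 137.0] yaw 23.14 op 0.06023145024029959 f [1.  0.9 0.3] tq [-0.01  0.04  0.03] ff 0.0
```

Emit:
step_hand:
  segments: [0.003, -0.006, 0.12, 0, 0.045, 0.003, -0.006, 0.224, 0, 0.045, 0.003, -0.006, 0.224, 0, 0.045, 0.003, -0.006, 0.224, 0, 0.045]

```text
t: 3.3
tool_pos: [0.5431, 0.4274, 0.0492]
tool_rot: [[0.92, 0.393, 0.004], [0.393, -0.92, 0.003], [0.005, -0.001, -1.0]]
contact_force: [0.5, -0.1, 0.1]
opening: 0.045
finger_force: 0.0
```

```bash
python3 -c "
from h import *
go([.5414,.4263,.045],23.2)"
```

```text
t 3.3 shift [-0.002   0.0003  0.0042] turn -0.07 fence frame [-116.6, 333.8, 27.2] yaw 23.13 op 0.044958833687636306 f [ 0.5 -0.1  0.1] tq [-0.04 -0.03  0.03] ff 0.0
```

Scaled: 0.002 m is 0.004, -0.001 m is -0.002.

Emit:
step_hand:
  segments: [-0.002, 0, 0.004, 0, 0.03, -0.002, 0, 0.004, 0, 0, -0.002, 0, 0.004, 0, 0, -0.002, 0, 0.004, 0, 0, -0.002, 0, 0.004, 0, 0]
  clamp_n: 45

```text
t: 3.92
tool_pos: [0.5407, 0.4265, 0.0437]
tool_rot: [[0.919, 0.393, 0.0], [0.393, -0.919, 0.0], [0.0, -0.0, -1.0]]
contact_force: [0.2, -0.3, 1.9]
opening: 0.0099
finger_force: 45.0
```

```bash
python3 -c "
from h import *
go([.5414,.4263,.045],23.2)"
```

```text
t 3.925 shift [ 0.0006  0.0005 -0.0013] turn -0.03 fence frame [-118.9, 332.7, 21.7] yaw 23.17 op 0.009859722545987385 f [ 0.2 -0.3  1.9] tq [-0.11  0.04  0.06] ff 45.001487731933594
```

Scaled: -0.116 m is -0.232, -0.11 m is -0.22.

Emit:
step_hand:
  segments: [0, 0, -0.1, 0, 0, 0, 0, -0.22, 0, 0, 0, 0, -0.232, 0, 0, 0, 0, -0.232, 0, 0]

```text
t: 4.42
tool_pos: [0.5402, 0.4262, 0.1587]
tool_rot: [[0.919, 0.393, -0.001], [0.393, -0.919, -0.001], [-0.001, 0.0, -1.0]]
contact_force: [-0.5, 0.6, -2.4]
opening: 0.0097
finger_force: 45.0
```

```bash
python3 -c "
from h import *
go([*(F-.037*XD+.0758*YD)[:2],.15],174.35)"
```

```text
t 4.425 shift [-0.0514  0.2645  0.0088] turn -151.19 fence frame [-119.4, 332.3, 136.7] yaw 23.16 op 0.009736466132240655 f [-0.5  0.6 -2.4] tq [ 0.01  0.   -0.03] ff 44.99743044376373
```

Scaled: 0.26 m is 0.52, -0.05 m is -0.1, -50 degrees is -0.1389.

Emit:
step_hand:
  segments: [-0.1, 0.52, 0, -0.0278, 0, -0.1, 0.52, 0, -0.0556, 0, -0.1, 0.52, 0, -0.0833, 0, -0.1, 0.52, 0, -0.1111, 0, -0.1, 0.52, 0, -0.1389, 0]

```text
t: 5.05
tool_pos: [0.5963, 0.1641, 0.157]
tool_rot: [[0.287, 0.958, -0.004], [0.958, -0.287, -0.001], [-0.002, -0.004, -1.0]]
contact_force: [0.6, -0.4, -2.1]
opening: 0.01
finger_force: 45.0
```

Emit:
step_hand:
  segments: [0, 0, 0, -0.0278, 0, 0, 0, 0, -0.0556, 0, 0, 0, 0, -0.0833, 0, 0, 0, 0, -0.1111, 0, 0, 0, 0, -0.1389, 0]

```text
t: 5.68
tool_pos: [0.5957, 0.1675, 0.1569]
tool_rot: [[-0.552, 0.834, -0.004], [0.834, 0.552, -0.001], [0.002, -0.004, -1.0]]
contact_force: [0.9, 0.8, -1.7]
opening: 0.01
finger_force: 45.0
```

Emit:
step_hand:
  segments: [0, 0, 0, -0.0278, 0, 0, 0, 0, -0.0556, 0, 0, 0, 0, -0.0833, 0, 0, 0, 0, -0.1111, 0, 0, 0, 0, -0.1417, 0]

```text
t: 6.3
tool_pos: [0.5957, 0.1675, 0.1568]
tool_rot: [[-0.995, 0.1, -0.004], [0.1, 0.995, -0.001], [0.004, -0.001, -1.0]]
contact_force: [0.2, -0.6, -2.7]
opening: 0.0097
finger_force: 45.0
```

```bash
python3 -c "
from h import *
go([*(F-.037*XD+.0758*YD)[:2],.15],174.35)"
```

```text
t 6.3 shift [-0.0017 -0.0045  0.0068] turn -0.1 fence frame [-38.7, 80.3, 134.8] yaw 174.25 op 0.009722677929563479 f [ 0.2 -0.6 -2.7] tq [ 0.06 -0.12 -0.02] ff 44.99732315540314
```

Scaled: 0.045 m is 0.09, 0.02 m is 0.04.

Emit:
step_hand:
  segments: [-0.0034, -0.009, 0.04, 0, 0, -0.0034, -0.009, 0.09, 0, 0, -0.0034, -0.009, 0.09, 0, 0, -0.0034, -0.009, 0.09, 0, 0]

```text
t: 6.8
tool_pos: [0.5979, 0.1631, 0.1142]
tool_rot: [[-0.994, 0.106, -0.001], [0.106, 0.994, -0.0], [0.001, -0.0, -1.0]]
contact_force: [-0.2, -0.4, -1.6]
opening: 0.0097
finger_force: 45.0
```

```bash
python3 - <<'E'
from h import *
go([*(F-.037*XD+.0758*YD)[:2],.1],174.35)
im=[]
s=viewer.grab_frame('side');w=viewer.grab_frame('wrist');t=viewer.grab_frame('top')
H=np.zeros((600,800,3),np.uint8)
H[:300,:400]=cv2.resize(w['img'],(400,300))
H[:300,400:]=cv2.resize(s['img'][180:300,300:460],(400,300),interpolation=cv2.INTER_CUBIC)
H[300:,:400]=cv2.resize(w['img'][180:420,160:480],(400,300),interpolation=cv2.INTER_CUBIC)
H[300:,400:]=cv2.resize(t['img'][220:340,270:430],(400,300),interpolation=cv2.INTER_CUBIC)
cv2.imwrite('pics/n1.png',H)
E
```

```text
t 6.8 shift [ 0.0009 -0.0004  0.0142] turn -0.44 fence frame [-36.1, 76.2, 92.2] yaw 173.91 op 0.009670073969195348 f [-0.2 -0.4 -1.6] tq [ 0.06 -0.14  0.02] ff 44.99757170677185
```

View pics/n1.png

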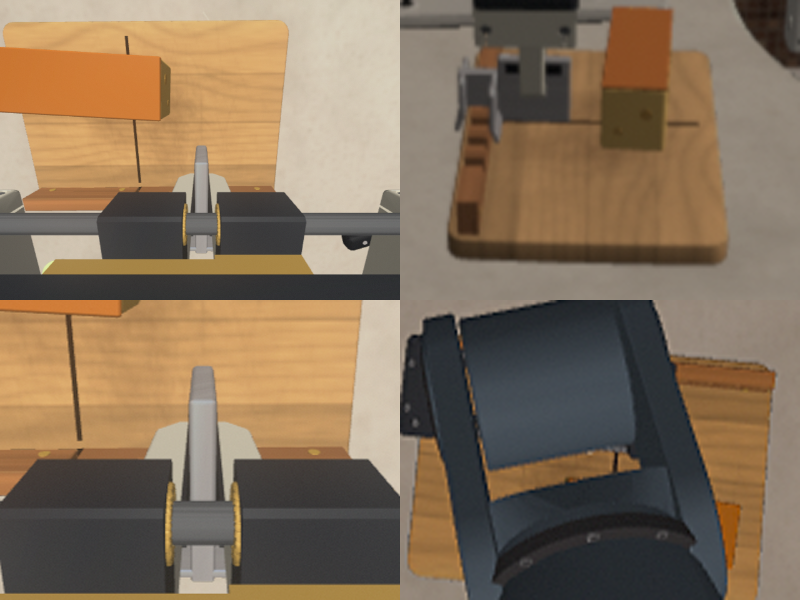

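The wrist and side views show the saddle straddling the fence. The flange and leg lips, at about crop (463,110) and (495,120), are either side of the fence top, and the plate is on the near side and square to it. Lowering in stages.

Scaled: 0.028 m is 0.056, 0.015 m is 0.03, -0.4 degrees is -0.0011.

Emit:
step_hand:
  segments: [0, -0.001, 0.03, -0.0011, 0, 0, -0.001, 0.056, -0.0011, 0, 0, -0.001, 0.056, -0.0011, 0, 0, -0.001, 0.056, -0.0011, 0]

```text
t: 7.45
tool_pos: [0.5979, 0.1626, 0.0861]
tool_rot: [[-0.995, 0.099, -0.001], [0.099, 0.995, -0.0], [0.001, -0.0, -1.0]]
contact_force: [0.7, -0.6, -2.1]
opening: 0.01
finger_force: 45.0
```

```bash
python3 -c "
from h import *
go([*(F-.037*XD+.0758*YD)[:2],.0672],174.35)"
```

```text
t 7.45 shift [0.001  0.0002 0.0189] turn -0.05 fence frame [-36.0, 75.6, 64.1] yaw 174.3 op 0.009996283513476943 f [ 0.7 -0.6 -2.1] tq [ 0.03 -0.39  0.01] ff 44.999470710754395
```

Scaled: 0.01 m is 0.02, 0.005 m is 0.01.

Emit:
step_hand:
  segments: [0, 0, 0.01, 0, 0, 0, 0, 0.02, 0, 0, 0, 0, 0.02, 0, 0]

```text
t: 7.82
tool_pos: [0.599, 0.1626, 0.0763]
tool_rot: [[-0.995, 0.099, 0.002], [0.099, 0.995, 0.0], [-0.002, 0.0, -1.0]]
contact_force: [8.3, -0.2, -3.6]
opening: 0.0099
finger_force: 45.0
```

```bash
python3 -c "
from h import *
go([*(F-.037*XD+.0758*YD)[:2],.0672],174.35)"
```

```text
t 7.825 shift [0.0021 0.     0.0091] turn -0.05 fence frame [-34.9, 75.8, 54.3] yaw 174.3 op 0.009865594816140227 f [ 8.3 -0.2 -3.6] tq [ 0.03 -1.54  0.02] ff 44.99944031238556
```

The +x reaction means the leg is rubbing the fence's back, so I'll shift 2 mm forward (tool −x) and continue.

Scaled: 0.003 m is 0.006, -0.0025 m is -0.005.

Emit:
step_hand:
  segments: [-0.005, 0, 0, 0, 0, -0.005, 0, 0.006, 0, 0, -0.005, 0, 0.006, 0, 0]

```text
t: 8.2
tool_pos: [0.5998, 0.1623, 0.0727]
tool_rot: [[-0.995, 0.099, -0.002], [0.099, 0.995, -0.0], [0.002, -0.0, -1.0]]
contact_force: [-0.6, 0.0, -2.2]
opening: 0.0105
finger_force: 45.0
```

```bash
python3 -c "
from h import *
go([*(F-.037*XD+.0758*YD)[:2],.0672],174.35)"
```

```text
t 8.2 shift [0.0029 0.0003 0.0055] turn -0.04 fence frame [-34.1, 75.5, 50.7] yaw 174.31 op 0.010510134805618543 f [-0.6  0.  -2.2] tq [ 0.04 -0.05  0.02] ff 44.99925971031189
```

Scaled: 0.007 m is 0.014, 0.0055 m is 0.011.

Emit:
step_hand:
  segments: [0, 0, 0.006, 0, 0, 0, 0, 0.011, 0, 0, 0, 0, 0.014, 0, 0, 0, 0, 0.014, 0, 0]

```text
t: 8.7
tool_pos: [0.6004, 0.1623, 0.0663]
tool_rot: [[-0.995, 0.099, -0.0], [0.099, 0.995, -0.0], [0.0, -0.0, -1.0]]
contact_force: [0.2, 0.2, -1.5]
opening: 0.0099
finger_force: 45.0
```

```bash
python3 -c "
from h import *
go([*(F-.037*XD+.0758*YD)[:2],.0672],174.35)"
```

```text
t 8.7 shift [ 0.0035  0.0002 -0.0009] turn -0.04 fence frame [-33.5, 75.6, 44.3] yaw 174.31 op 0.009920265410712377 f [ 0.2  0.2 -1.5] tq [ 0.06 -0.09  0.02] ff 44.999263286590576
```

Scaled: 0.002 m is 0.004, 0.001 m is 0.002.

Emit:
step_hand:
  segments: [0, 0, 0.002, 0, 0, 0, 0, 0.004, 0, 0, 0, 0, 0.004, 0, 0]

```text
t: 9.07
tool_pos: [0.6006, 0.1624, 0.0656]
tool_rot: [[-0.995, 0.099, 0.0], [0.099, 0.995, 0.0], [-0.0, 0.0, -1.0]]
contact_force: [-5.2, -0.9, 10.3]
opening: 0.0098
finger_force: 45.0
```

Emit:
step_hand:
  segments: [0, 0, 0.002, 0, 0, 0, 0, 0.004, 0, 0, 0, 0, 0.004, 0, 0]

```text
t: 9.45
tool_pos: [0.6007, 0.1624, 0.0655]
tool_rot: [[-0.995, 0.099, 0.001], [0.099, 0.995, -0.0], [-0.001, 0.0, -1.0]]
contact_force: [-14.3, -2.5, 29.6]
opening: 0.01
finger_force: 45.0
```

```bash
python3 -c "
from h import *
go([*(F-.037*XD+.0758*YD)[:2],.0672],174.35)"
```

```text
t 9.45 shift [ 0.0037  0.0001 -0.0017] turn -0.03 fence frame [-33.2, 75.7, 43.5] yaw 174.32 op 0.010008632547043005 f [-14.3  -2.5  29.6] tq [-0.5   2.04 -0.02] ff 45.01312494277954
```

Scaled: -0.003 m is -0.006.

Emit:
step_hand:
  segments: [0, 0, -0.006, 0, 0.0, 0, 0, -0.006, 0, 0.03, 0, 0, -0.006, 0, 0.04, 0, 0, -0.006, 0, 0.04]

```text
t: 9.95
tool_pos: [0.6005, 0.1623, 0.0652]
tool_rot: [[-0.995, 0.099, -0.0], [0.099, 0.995, -0.0], [0.0, -0.0, -1.0]]
contact_force: [-0.5, -1.1, 0.4]
opening: 0.0353
finger_force: 0.0
```

Emit:
step_hand:
  segments: [0, 0, -0.06, 0, 0.04, 0, 0, -0.16, 0, 0.04, 0, 0, -0.16, 0, 0.04]

```text
t: 10.32
tool_pos: [0.6023, 0.1627, 0.149]
tool_rot: [[-0.995, 0.099, 0.006], [0.099, 0.995, 0.001], [-0.006, 0.002, -1.0]]
contact_force: [1.1, -0.9, 0.1]
opening: 0.0398
finger_force: 0.0
```

```bash
python3 - <<'E'
from h import *
go([*(F-.037*XD+.0758*YD)[:2],.0672],174.35)
s=viewer.grab_frame('side');w=viewer.grab_frame('wrist')
H=np.zeros((300,800,3),np.uint8)
H[:,:400]=cv2.resize(w['img'][120:420,120:520],(400,300))
H[:,400:]=cv2.resize(s['img'][180:300,300:460],(400,300),interpolation=cv2.INTER_CUBIC)
cv2.imwrite('pics/n2.png',H)
E
```

```text
t 10.325 shift [ 0.0059 -0.0005  0.0818] turn -0.04 fence frame [-31.6, 76.2, 127.0] yaw 174.31 op 0.03982570669523388 f [ 1.1 -0.9  0.1] tq [ 0.01 -0.12 -0.03] ff 0.0
```

View pics/n2.png

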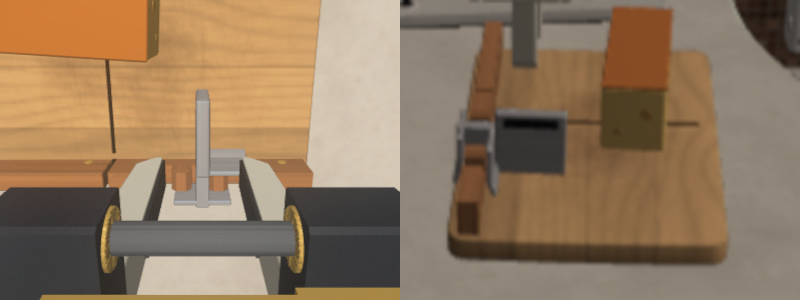

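The stop hangs in the middle notch. The wrist view shows fence blocks either side of it at crop (182,175) and (220,180), the plate is on the near side, and the side view shows the bridge down in the fence at crop (475,130). Next, the cheese.

Scaled: -0.02 m is -0.04, 50 degrees is 0.1389.

Emit:
step_hand:
  segments: [0, 0, -0.04, 0.0278, 0.085, 0, 0, -0.04, 0.0556, 0.085, 0, 0, -0.04, 0.0833, 0.085, 0, 0, -0.04, 0.1111, 0.085, 0, 0, -0.04, 0.1389, 0.085]

```text
t: 11.05
tool_pos: [0.5998, 0.1622, 0.1635]
tool_rot: [[-0.559, 0.829, -0.003], [0.829, 0.559, -0.001], [0.001, -0.003, -1.0]]
contact_force: [0.1, -0.1, -0.3]
opening: 0.0833
finger_force: 0.0
```

Emit:
step_hand:
  segments: [0, 0, 0, 0.0278, 0.085, 0, 0, 0, 0.0556, 0.085, 0, 0, 0, 0.0833, 0.085, 0, 0, 0, 0.1111, 0.085, 0, 0, 0, 0.1206, 0.085]

```text
t: 11.68
tool_pos: [0.5998, 0.1622, 0.1635]
tool_rot: [[0.162, 0.987, -0.003], [0.987, -0.162, -0.001], [-0.001, -0.003, -1.0]]
contact_force: [-0.1, 0.6, -0.3]
opening: 0.0848
finger_force: 0.0
```

```bash
python3 -c "
from h import *
go([.5006,.0415,.13],80.9)"
```

```text
t 11.675 shift [-0.1351 -0.0783  0.0338] turn -0.2 fence frame [-34.1, 75.4, 141.5] yaw 80.7 op 0.08477884265819742 f [-0.1  0.6 -0.3] tq [-0.05 -0.04  0.  ] ff 0.0
```

The rows are not in the units I measure in: shifts go in shares of 0.5 m and turns go in shares of 360 degrees. I convert before sending: -0.135 m is -0.27, -0.078 m is -0.156.

Emit:
step_hand:
  segments: [-0.27, -0.156, 0, 0, 0.085, -0.27, -0.156, 0, 0, 0.085, -0.27, -0.156, 0.066, 0, 0.085, -0.27, -0.156, 0.066, 0, 0.085, -0.27, -0.156, 0.066, 0, 0.085]

```text
t: 12.3
tool_pos: [0.5026, 0.0417, 0.1323]
tool_rot: [[0.158, 0.987, -0.0], [0.987, -0.158, 0.0], [0.0, -0.0, -1.0]]
contact_force: [0.6, -0.6, 0.6]
opening: 0.085
finger_force: 0.0
```

```bash
python3 - <<'E'
from h import *
go([.5006,.0415,.077],80.9)
t=viewer.grab_frame('top');w=viewer.grab_frame('wrist')
H=np.zeros((300,800,3),np.uint8)
H[:,:400]=cv2.resize(w['img'],(400,300))
H[:,400:]=cv2.resize(t['img'][220:340,270:430],(400,300),interpolation=cv2.INTER_CUBIC)
cv2.imwrite('pics/c1.png',H)
c=np.array([.505,.0691,.082]);y=np.array([.158,.987,0]);x=np.array([.987,-.158,0])
print('wrist cheese corners pred',proj(w,[c+a*.026*x+b*.07*y for a,b in((1,1),(1,-1),(-1,-1),(-1,1))]).round(0).tolist())
hs=cv2.cvtColor(w['img'],cv2.COLOR_BGR2HSV);m=((hs[...,1]>190)&(hs[...,2]>120)&(hs[...,0]<20)).astype(np.uint8)
q=cv2.approxPolyDP(max(cv2.findContours(m,0,2)[0],key=cv2.contourArea),8,True)[:,0];print(q.tolist(),ray(w,q,.082).round(4).tolist())
E
```

```text
t 12.3 shift [-0.0005 -0.002   0.0553] turn 0.0 fence frame [-118.9, -54.0, 110.3] yaw 80.9 op 0.08502296472183757 f [ 0.6 -0.6  0.6] tq [-0.04 -0.07 -0.07] ff 0.0
wrist cheese corners pred [[366.0, 106.0], [359.0, 332.0], [280.0, 333.0], [272.0, 106.0]]
[[308, 271]] [[0.4938, 0.044, 0.082]]
```

View pics/c1.png

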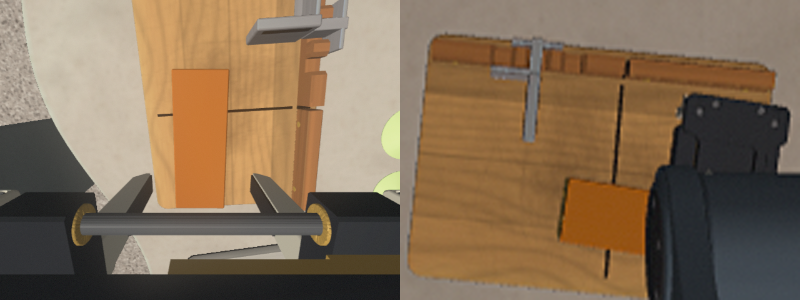

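The wrist view shows the rind corners at about (277,110), (362,112), (360,331) and (277,333), matching the prediction within a few px. The top view shows the stop square on the fence. Descending and gripping the cheese.

Scaled: 0.055 m is 0.11, 0.03 m is 0.06.

Emit:
step_hand:
  segments: [0, -0.002, 0.06, 0, 0.085, 0, -0.002, 0.11, 0, 0.085, 0, -0.002, 0.11, 0, 0.085, 0, -0.002, 0.11, 0, 0.085]

```text
t: 12.9
tool_pos: [0.502, 0.0418, 0.0784]
tool_rot: [[0.158, 0.988, 0.001], [0.988, -0.158, 0.0], [0.0, 0.001, -1.0]]
contact_force: [1.0, -0.6, 0.4]
opening: 0.0851
finger_force: 0.0
```

Emit:
step_hand:
  segments: [0, 0, 0, 0, 0.05, 0, 0, 0, 0, 0.03, 0, 0, 0, 0, 0.03, 0, 0, 0, 0, 0.03, 0, 0, 0, 0, 0.03]
  clamp_n: 30

```text
t: 13.52
tool_pos: [0.5013, 0.0415, 0.0776]
tool_rot: [[0.158, 0.987, 0.0], [0.987, -0.158, -0.0], [0.0, 0.0, -1.0]]
contact_force: [0.3, -0.2, 2.9]
opening: 0.0515
finger_force: 30.0
```

```bash
python3 -c "
from h import *
go([*(F-.030*XD-.0335*YD)[:2],.08],84.35)"
```

```text
t 13.525 shift [ 0.0262  0.0888 -0.0023] turn -3.44 fence frame [-120.2, -54.4, 55.6] yaw 80.91 op 0.05153400308060766 f [ 0.3 -0.2  2.9] tq [-0.02  0.05 -0.02] ff 29.990266263484955
```

Scaled: 0.087 m is 0.174, 0.045 m is 0.09, -3.4 degrees is -0.0094.

Emit:
step_hand:
  segments: [0, 0, -0.012, 0, 0.03, 0, 0, -0.012, 0, 0.03, 0.052, 0.09, -0.012, -0.0094, 0.03, 0.052, 0.174, -0.012, -0.0094, 0.03, 0.052, 0.174, -0.012, -0.0094, 0.03]

```text
t: 14.15
tool_pos: [0.5931, 0.0532, 0.0831]
tool_rot: [[0.099, 0.995, 0.001], [0.995, -0.099, -0.0], [0.0, 0.001, -1.0]]
contact_force: [-1.7, 0.1, -5.2]
opening: 0.0515
finger_force: 30.0
```

```bash
python3 -c "
from h import *
go([*(F-.030*XD-.0335*YD)[:2],.0776],84.35)"
```

```text
t 14.15 shift [0.0002 0.     0.0055] turn -0.06 fence frame [-30.0, -33.7, 61.1] yaw 84.29 op 0.051487016643168695 f [-1.7  0.1 -5.2] tq [-0.19 -0.01 -0.  ] ff 29.98933106660843
```

Scaled: 0.006 m is 0.012, 0.003 m is 0.006.

Emit:
step_hand:
  segments: [0, 0, 0.006, 0, 0.03, 0, 0, 0.012, 0, 0.03, 0, 0, 0.012, 0, 0.03]

```text
t: 14.52
tool_pos: [0.5903, 0.0535, 0.0776]
tool_rot: [[0.099, 0.995, -0.001], [0.995, -0.099, 0.0], [-0.0, -0.001, -1.0]]
contact_force: [-3.8, 0.0, 0.5]
opening: 0.0523
finger_force: 30.0
```

Emit:
step_hand:
  segments: [0, 0, 0, 0, 0.062, 0, 0, 0, 0, 0.062, 0, 0, 0, 0, 0.062]

```text
t: 14.9
tool_pos: [0.5913, 0.0534, 0.0775]
tool_rot: [[0.099, 0.995, 0.0], [0.995, -0.099, 0.0], [0.0, 0.0, -1.0]]
contact_force: [-0.3, -0.3, 0.0]
opening: 0.0619
finger_force: 0.0
```

Emit:
step_hand:
  segments: [0, 0, 0, 0, 0.03, 0, 0, 0, 0, 0.03, 0, 0, 0, 0, 0.03, 0, 0, 0, 0, 0.03]
  clamp_n: 35

```text
t: 15.4
tool_pos: [0.5911, 0.0534, 0.0774]
tool_rot: [[0.099, 0.995, -0.0], [0.995, -0.099, -0.0], [-0.0, -0.0, -1.0]]
contact_force: [-0.7, -0.4, 0.5]
opening: 0.0517
finger_force: 35.0
```

```bash
python3 -c "
from h import *
go([*(F-.026*XD-.028*YD)[:2],.0776],84.35)"
```

```text
t 15.4 shift [ 0.0057  0.006  -0.0002] turn -0.04 fence frame [-32.0, -33.7, 55.4] yaw 84.31 op 0.051714175348545915 f [-0.7 -0.4  0.5] tq [-0.13  0.15  0.03] ff 35.000059604644775
```

Scaled: 0.004 m is 0.008, 0.002 m is 0.004.

Emit:
step_hand:
  segments: [0, 0.004, 0, 0, 0.03, 0, 0.008, 0, 0, 0.03, 0, 0.008, 0, 0, 0.03]

```text
t: 15.78
tool_pos: [0.5953, 0.0531, 0.0774]
tool_rot: [[0.099, 0.995, 0.0], [0.995, -0.099, 0.0], [0.0, 0.0, -1.0]]
contact_force: [-1.8, 0.2, 1.7]
opening: 0.0515
finger_force: 35.0
```

Emit:
step_hand:
  segments: [0, 0.002, 0, 0, 0.03, 0, 0.004, 0, 0, 0.03, 0, 0.004, 0, 0, 0.03]

```text
t: 16.15
tool_pos: [0.5972, 0.0528, 0.0774]
tool_rot: [[0.099, 0.995, 0.0], [0.995, -0.099, 0.0], [0.0, 0.0, -1.0]]
contact_force: [-2.8, 0.0, 2.5]
opening: 0.0515
finger_force: 35.0
```

```bash
python3 -c "
from h import *
go([*(F-.026*XD-.028*YD)[:2],.0776],84.35)"
```

```text
t 16.15 shift [ 0.0056 -0.0001 -0.0002] turn -0.05 fence frame [-25.9, -33.6, 55.4] yaw 84.3 op 0.051548579698781405 f [-2.8  0.   2.5] tq [0.05 0.63 0.12] ff 35.002257227897644
```

Scaled: 0.001 m is 0.002.

Emit:
step_hand:
  segments: [0, 0.002, 0, 0, 0.03, 0, 0.002, 0, 0, 0.03]

```text
t: 16.4
tool_pos: [0.5982, 0.0527, 0.0774]
tool_rot: [[0.099, 0.995, 0.0], [0.995, -0.099, 0.0], [0.0, 0.0, -1.0]]
contact_force: [-3.6, 0.7, 4.2]
opening: 0.0514
finger_force: 35.0
```

Emit:
step_hand:
  segments: [0, 0.002, 0, 0, 0.03, 0, 0.002, 0, 0, 0.03]

```text
t: 16.65
tool_pos: [0.5983, 0.0528, 0.0774]
tool_rot: [[0.099, 0.995, -0.002], [0.995, -0.099, 0.0], [-0.0, -0.002, -1.0]]
contact_force: [-9.4, 1.3, 7.9]
opening: 0.0517
finger_force: 35.0
```

```bash
python3 -c "
from h import *
go([*(F-.026*XD-.028*YD)[:2],.0776],84.35)"
```

```text
t 16.65 shift [ 0.0056 -0.0012 -0.0001] turn -0.05 fence frame [-24.8, -33.6, 55.4] yaw 84.3 op 0.05174765046658022 f [-9.4  1.3  7.9] tq [ 0.1   1.49 -0.04] ff 35.00188708305359
```

Fence contact found. I'll ease off slightly and slide to the stop.

Scaled: 0.004 m is 0.008, 0.002 m is 0.004.

Emit:
step_hand:
  segments: [0, -0.002, 0, 0, 0.03, 0.004, -0.002, 0, 0, 0.03, 0.008, -0.002, 0, 0, 0.03, 0.008, -0.002, 0, 0, 0.03]

```text
t: 17.15
tool_pos: [0.5985, 0.0562, 0.0774]
tool_rot: [[0.099, 0.995, -0.0], [0.995, -0.099, -0.001], [-0.001, -0.0, -1.0]]
contact_force: [-4.5, -4.4, 2.8]
opening: 0.0515
finger_force: 35.0
```

Emit:
step_hand:
  segments: [0.002, 0, 0, 0, 0.03, 0.002, 0, 0, 0, 0.03]

```text
t: 17.4
tool_pos: [0.5986, 0.057, 0.0774]
tool_rot: [[0.099, 0.995, -0.0], [0.995, -0.099, -0.001], [-0.001, -0.0, -1.0]]
contact_force: [-4.0, -5.4, 3.8]
opening: 0.0518
finger_force: 35.0
```

```bash
python3 -c "
from h import *
go([*(F-.026*XD-.028*YD)[:2],.0776],84.35)"
```

```text
t 17.4 shift [ 0.0013 -0.0011 -0.0002] turn -0.06 fence frame [-24.9, -29.3, 55.4] yaw 84.29 op 0.05178638588211784 f [-4.  -5.4  3.8] tq [-0.82  0.72 -0.03] ff 35.00024378299713
```

Scaled: 0.001 m is 0.002.

Emit:
step_hand:
  segments: [0.002, 0, 0, 0, 0.03, 0.002, 0, 0, 0, 0.03]

```text
t: 17.65
tool_pos: [0.5987, 0.058, 0.0774]
tool_rot: [[0.099, 0.995, -0.0], [0.995, -0.099, -0.001], [-0.001, -0.0, -1.0]]
contact_force: [-4.5, -4.5, 4.1]
opening: 0.0519
finger_force: 35.0
```

Emit:
step_hand:
  segments: [0.002, 0, 0, 0, 0.03, 0.002, 0, 0, 0, 0.03]

```text
t: 17.9
tool_pos: [0.5988, 0.059, 0.0774]
tool_rot: [[0.099, 0.995, -0.0], [0.995, -0.099, -0.001], [-0.001, -0.0, -1.0]]
contact_force: [-4.3, -5.5, 3.2]
opening: 0.0516
finger_force: 35.0
```

Emit:
step_hand:
  segments: [0.002, 0, 0, 0, 0.03, 0.002, 0, 0, 0, 0.03]

```text
t: 18.15
tool_pos: [0.5989, 0.0599, 0.0774]
tool_rot: [[0.099, 0.995, -0.0], [0.995, -0.099, -0.001], [-0.001, -0.0, -1.0]]
contact_force: [-4.4, -6.1, 3.1]
opening: 0.0514
finger_force: 35.0
```

```bash
python3 -c "
from h import *
go([*(F-.026*XD-.028*YD)[:2],.0776],84.35)"
```

```text
t 18.15 shift [-0.0016 -0.0011 -0.0002] turn -0.05 fence frame [-24.9, -26.4, 55.4] yaw 84.3 op 0.05141985741735252 f [-4.4 -6.1  3.1] tq [-0.92  0.79 -0.11] ff 35.00020623207092
```

Scaled: 0.001 m is 0.002.

Emit:
step_hand:
  segments: [0.002, 0, 0, 0, 0.03, 0.002, 0, 0, 0, 0.03]

```text
t: 18.4
tool_pos: [0.5989, 0.0602, 0.0774]
tool_rot: [[0.099, 0.995, -0.001], [0.995, -0.099, -0.002], [-0.002, -0.0, -1.0]]
contact_force: [-5.1, -11.2, 3.6]
opening: 0.0512
finger_force: 35.0
```

Emit:
step_hand:
  segments: [0.002, 0, 0, 0, 0.03, 0.002, 0, 0, 0, 0.03]

```text
t: 18.65
tool_pos: [0.5989, 0.0604, 0.0774]
tool_rot: [[0.099, 0.995, -0.001], [0.995, -0.099, -0.003], [-0.003, -0.001, -1.0]]
contact_force: [-6.9, -16.2, 4.9]
opening: 0.0518
finger_force: 35.0
```

```bash
python3 -c "
from h import *
go([*(F-.026*XD-.028*YD)[:2],.0776],84.35)"
```

```text
t 18.65 shift [-0.0021 -0.001  -0.0002] turn -0.03 fence frame [-25.0, -25.9, 55.4] yaw 84.32 op 0.0518179085059225 f [ -6.9 -16.2   4.9] tq [-2.69  0.95  0.04] ff 35.002169609069824
```

Scaled: 0.0006 m is 0.0012, -0.0003 m is -0.0006.

Emit:
step_hand:
  segments: [-0.0006, 0.0012, 0, 0, 0.03, -0.0006, 0.0012, 0, 0, 0.03, -0.0006, 0.0012, 0, 0, 0.03]

```text
t: 19.02
tool_pos: [0.5989, 0.0604, 0.0774]
tool_rot: [[0.099, 0.995, -0.002], [0.995, -0.099, -0.003], [-0.003, -0.002, -1.0]]
contact_force: [-10.3, -14.1, 8.2]
opening: 0.0519
finger_force: 35.0
```

```bash
python3 - <<'E'
from h import *
go([*(F-.026*XD-.028*YD)[:2],.0776],84.35)
f=monitor.get_obs()['contact_force'];print('fence-frame force',f@XD,f@YD)
s=viewer.grab_frame('side');w=viewer.grab_frame('wrist');t=viewer.grab_frame('top')
H=np.zeros((600,800,3),np.uint8)
H[:300,:400]=cv2.resize(t['img'][220:340,270:430],(400,300),interpolation=cv2.INTER_CUBIC)
H[:300,400:]=cv2.resize(s['img'][180:300,300:460],(400,300),interpolation=cv2.INTER_CUBIC)
H[300:,:400]=cv2.resize(w['img'][0:360,80:560],(400,300))
H[300:,400:]=cv2.resize(s['img'][90:330,200:520],(400,300),interpolation=cv2.INTER_CUBIC)
cv2.imwrite('pics/e1.png',H)
E
```

```text
t 19.025 shift [-0.002  -0.0011 -0.0002] turn -0.03 fence frame [-24.9, -26.0, 55.4] yaw 84.32 op 0.05191676364597045 f [-10.3 -14.1   8.2] tq [-2.28  1.42  0.03] ff 35.003677010536194
fence-frame force -8.824859023581258 -15.025172130126075
```

View pics/e1.png

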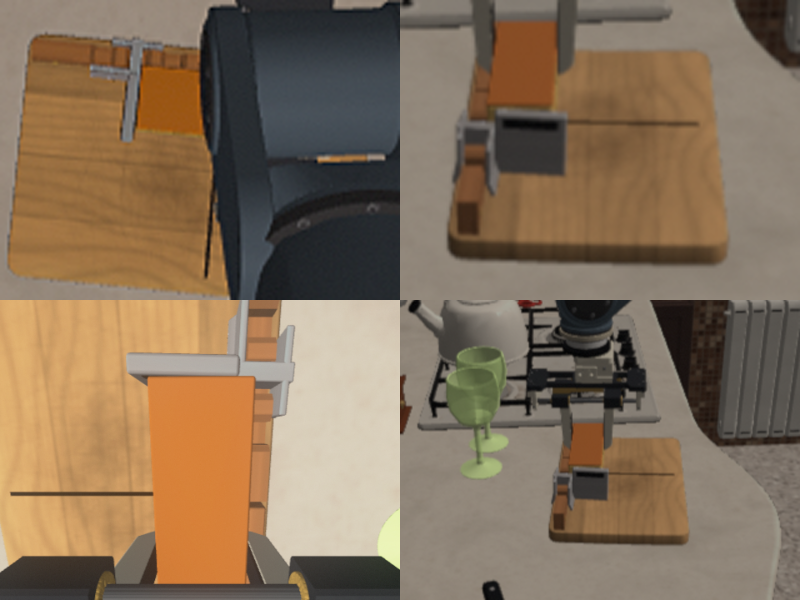

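The wrist and top views show the cheese end flush on the plate at crop (200,377) and its long side along the fence. The slot at crop (80,493) is clear of the fingers, the goblets are standing, and the stop is seated. A short hold to check that the forces stay steady, then I'll hand in.

Emit:
step_hand:
  segments: [0, 0, 0, 0, 0.03, 0, 0, 0, 0, 0.03, 0, 0, 0, 0, 0.03, 0, 0, 0, 0, 0.03]
  clamp_n: 35

```text
t: 19.68
tool_pos: [0.5989, 0.0603, 0.0774]
tool_rot: [[0.099, 0.995, -0.002], [0.995, -0.099, -0.003], [-0.003, -0.002, -1.0]]
contact_force: [-9.5, -13.3, 7.4]
opening: 0.0519
finger_force: 35.0
```

```bash
python3 -c "
from h import *
f=monitor.get_obs()['contact_force'];print(f@XD,f@YD,f[2])
if f@XD<-5 and -20<f@YD<-9: print(robot.finish_job())"
```

```text
-8.105673109645126 -14.175041774383837 7.421963764330768
the job is handed in; nothing more can be done
None
```

I handed the job in at about 20 s: the stop hangs fully down in the middle notch, the cheese is held pressed against fence and stop with the fingers clear of the slot, and both goblets still stand where they were.

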